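# Draw the serving spoon from the tilt-out bin and hold it level over the plates

## Robot

A 6-joint arm with a two-finger parallel gripper is mounted at the origin on the work surface. World frame = base frame: x ahead of the robot, y to its left, z up, the work surface at z = 0. Lengths are in m, angles in degrees, forces in N, time in s.
With the tool pointing down it reaches from about 0.375 to 0.9 m from the base axis. Payload 3.1 kg.
Tool frame: the origin (TCP) lies where the fingers leave the gripper's body, on its centre line; the fingertips stand 70 mm ahead of it and the grasp point (between the pads) lies 51 mm ahead of it; z points along the fingers, y is the line along which they close (so a half turn about z gives the same grasp; the last joint's range is limited). The gripper opens to 87 mm and grips with 3 to 60 N. Pads are 19 mm wide; open, the fingers measure 117 mm over their backs; the gripper's body (75 mm by 190 mm) begins 51 mm behind the grasp point.
Start: joints at [-73.826, 30.224, 82.088, -0, 67.689, -10.227], TCP at [0.278, -0.56, 0.292] pointing down, gripper open.
Joint ranges: [-176.69, 176.69], [-43.24, 126.21], [12.49, 139.97], [-82, 262], [0, 151.66], [-163.58, 163.58]. Speed limits (degrees/s): [159.86, 159.86, 180, 180, 180, 180].

## Interface

Orientations are given as a 3x3 rotation matrix whose columns are the frame's x, y, z axes.
In Python, from rig import readout, capture, calibration, bot, look_for gives the robot as it stands. The module is installed in compiled form; this text tells all that it offers.
- The arm moves only by the shell command python3 -m pendant 'ROWS'. ROWS is JSON, a list of rows, each a list of 7 numbers: the shift along the tool's x, y, z normalised to -1 to 1, where 1 is 200 mm, then the turn, a rotation vector about the tool's x, y, z normalised to -1 to 1, where 1 is 180 degrees, then the closure, from -1 (fully open) to 1 (shut). In form: [[dx, dy, dz, ax, ay, az, grip], ...]. A call has 1 to 8 rows; each row is the pose to reach, as a shift and turn from the pose commanded when the call began, along the tool's axes at that moment, turning the shorter way round; what a row does not reach only later rows make up. A row lasts 1/10 s, in which the tool goes at most 50 mm and 8.59 degrees, less where a joint would pass 70% of its speed; a pose out of reach is approached as far as the arm can. A call with a number of a shift or a turn outside -1 to 1 is refused whole. A call with a gripper value outside its range is refused whole. The fingers move at their own pace and stop on an object; the grip force is fixed at half the most. Time passes only in rows, so rows that repeat a pose let the fingers close. It gives the time, the measured TCP pose, the force, the opening and the grip force at its end, in the units of the state.
- readout.read_state(): the state, without advancing time (a new reading comes with each control period).
- capture(name): name is "side" or "top" or "wrist"; returns (picture, depth): 480x640x3 uint8, red, green, blue; 480x640 float32, m along the optical axis (not along the pixel's ray), 0 where there is no reading.
- calibration(name): a dict with "mtx" (3x3 intrinsics, pixels), "T" (4x4, takes a point from camera to world coordinates); the wrist camera has in their place "mount" (4x4, takes a point from camera to tool coordinates, whose origin is the TCP and whose axes are the flange's). Camera axes: x right, y down, z forward; pixel columns grow to the right and rows downward; lengths in m; the calibration is good to about 2 mm. A picture is of the moment at which its call begins: read the wrist's pose just before it. calibration takes no time and is no camera call.
- bot.hand_in(): hands the job in; it is judged then, once.
Trained networks look in the newest picture that a camera, given by its name, has taken for a name from the list of things; names that differ only in an ending like _2 or _b are one class to them, and where a whole thing is asked for, a point or a joint stands for the part that bears it (a point fixed in the world has none). Each returns a list of dicts, best first, with "conf" (0 to 1); they miss things now and then, are a little off and sometimes report something else, mostly with a low value. They report only what shows in the picture. A call takes as long as a camera call. They do not tell look-alikes from the thing itself.
- look_for(thing, camera): "extent" ([left, top, right, bottom] in pixels, round what is visible of it).
The state is a dict: "time_s": time; "joint_positions": joint angles; "qvel": joint speeds; "tau": joint torques, N m; "position": TCP position; "tcp_rot": TCP orientation; "force": force on the tool from outside, world axes, zero at the start; "moment": the same for the moment, N m; "opening": opening from 0.0 (shut) to 1.0 (fully open); "grasp_force": force on a finger pad.
Only numpy, scipy, OpenCV 4.12 (cv2) and the standard library are available. Lean on these libraries where they do the work, as an engineer would, in place of code of your own. Each camera call takes 0.05 s, during which the arm holds its last target. There are 200 camera calls.

## Task

Get the steel spoon ready for serving: tilt the grey bin at the front edge of the ledge fully out and leave it out, draw the steel spoon out of it (leave the wooden turner in the bin), turn the spoon level with its bowl facing up, and hold it with the bowl over the middle of the plates, about a hand's breadth or more above them. Finish while still holding it there, quite still; do not disturb the plates, the trivet or the glass container.

Things in the scene. Friction and masses are not known exactly. Their poses are not given: they have to be found in the camera images.
- bin (a joint): Tilt of the grey plastic tilt-out bin hung on the front (far, +x) edge of the granite ledge: 0 shut (upright), 0.72 fully out at its stop, top swung away from the robot about the hinge. It stays wherever it is left (stiff hinge: a push of about 3 to 4 N at its tab moves it).
- bin_hinge (a point): Middle of the bin's hinge line, its lower front edge; the line runs along world y. Axes turn with the bin: z up the front wall (upright when shut, leaning to +x as it tilts out), x out through the front wall. In these axes the open-topped bin fills x -75..0, y -108..108, z 0..120 mm, walls 3.5 mm. 95 mm below the ledge's top, 83 mm beyond its edge.
- bin_rim (a point): Middle of the bin's mouth, at rim height (x -37, z 120 mm in the axes of bin_hinge). Two dividers, 46 mm either side of it and just lower than the rim, make three cells along y: two end cells 57 mm wide, middles 77 mm either side, one with the steel spoon and the other with the wooden turner, and an empty middle cell 89 mm wide.
- bin_tab (a point): Finger tab rising from the middle of the bin's front wall: 60 mm wide (y), 6 thick, 24 high above the rim, with a rolled outer top. The point is the middle of its inner face (towards the robot), 12 mm above the rim; axes as bin_hinge. Pushing this face away from the robot, from the middle cell's mouth, tilts the bin out.
- bracket: Fixed grey bracket that carries the bin; the point is on the ledge's front edge, level with its top (z = 0), at mid-width. A 3 mm flange lies on the last 30 mm of the ledge; the cheeks reach 10 mm beyond each end of the bin and stay below the ledge's top.
- spoon: Steel serving spoon, 210 mm long, about 90 g; point at mid-length. Own x towards the handle's end, y across, z out of the bowl's hollow side. Handle x 15..105, 20 wide, 9 thick; neck 8.5 wide; bowl x -105..-33, 45 wide, 13 deep. Starts bowl down in an end cell (either one), leaning about 0.14 rad on the front wall, hollow side to the robot, about 90 mm of handle above the rim.
- spoon_handle (a point): A point in the spoon's handle, 55 mm from the middle of the spoon towards the handle's end, where it is best gripped across its 20 mm width; axes as the spoon.
- spoon_bowl (a point): The middle of the spoon's bowl, level with its rim, 69 mm from the middle of the spoon away from the handle; axes as the spoon.
- turner_handle (a point): Wooden turner (flat spatula), 240 long, handle 18 wide and 9 thick, blade 48 wide, standing blade down in the other end cell, leaning like the spoon; the point is in its handle, 170 mm from the blade's end. Own x runs towards the handle's end. It stays in the bin.
- plate_top_rim (a point): Centre of the mouth of the upper of two stacked white melamine plates on the ledge (lower 210 mm across, upper 180), at the height of the upper plate's rim, about 22 mm above the ledge. z up.
- trivet_top (a point): Centre of the upper face of the round orange silicone trivet lying on the ledge, 150 mm across and 7 thick; the glass container stands on it.
- container_mid (a point): Centre of the square lidded glass food container, 110 x 110 and 56 high with a blue lid, standing on the orange trivet.
Not all that is in view belongs to the job. There is more than one size of the spoon; the job needs the smaller.

How it is judged:
By the outcome, as a careful person would: the job done as asked, in the order asked, and still so for the second after the job is handed in, while the arm keeps its last pose, push and grip.
It also fails if it takes over 61 s, if anything falls off the work surface, if the arm or the gripper's body presses on something with over 40 N, if the wrist force passes 120 N, or if a joint passes its speed limit or range.

## Working session

There is one attempt and no reset: what is moved stays moved. The work goes in short steps, Python scripts to look and compute and a shell command to move; the robot and the scene stay as the last step left them, time stands still between calls to the robot, and variables do not carry over. Pictures are saved under pics/ and viewed, at most 10 in all, crops included, and the job is handed in when it is done.

```bash
mkdir -p pics
cat > h.py <<'E'
import numpy as np, cv2
from rig import readout, capture, calibration, bot, look_for
def snap(c,name=None):
    s=readout.read_state(); im,d=capture(c)
    if name: cv2.imwrite('pics/'+name,cv2.cvtColor(im,cv2.COLOR_RGB2BGR))
    k=calibration(c)
    if c=='wrist':
        T=np.eye(4);T[:3,:3]=np.array(s['tcp_rot']).reshape(3,3);T[:3,3]=s['position'];T=T@k['mount']
    else: T=k['T']
    K=np.array(k['mtx']); v,u=np.mgrid[:480,:640]
    P=np.stack([(u-K[0,2])/K[0,0]*d,(v-K[1,2])/K[1,1]*d,d,np.ones_like(d)],-1)@np.array(T).T
    return im,d,P[...,:3],K,np.array(T)
E
python3 - <<'E'
from h import *
np.set_printoptions(precision=3,suppress=True)
print(readout.read_state())
for c in ('side','top'):
    im,d,P,K,T=snap(c,c+'0.png'); print(c,T)
    for t in ('bin','spoon','turner_handle','plate_top_rim','trivet_top','container_mid','bin_tab'):
        for r in look_for(t,c)[:3]:
            l,tp,rr,b=[int(x) for x in r['extent']]; 
            u,v=(l+rr)//2,(tp+b)//2
            print(t,round(r['conf'],2),[l,tp,rr,b],P[min(v,479),min(u,639)])
E
```

```text
{'time_s': 0.0, 'joint_positions': array([-73.828,  30.281,  82.156,   0.001,  67.69 , -10.227]), 'qvel': array([-0.08 , -0.105, -0.035, -0.012, -0.065, -0.004]), 'tau': array([  0.001, -44.004, -17.659,   0.063,   0.058,  -0.   ]), 'position': array([ 0.278, -0.559,  0.291]), 'tcp_rot': array([[ 0.896,  0.445, -0.001],
       [ 0.445, -0.896,  0.002],
       [ 0.   , -0.002, -1.   ]]), 'force': array([-0.367,  0.878, -0.157]), 'moment': array([-0.004, -0.006, -0.006]), 'grasp_force': 0.0, 'opening': 1.0040944516696442}
side [[-0.957 -0.222  0.189  0.151]
 [-0.291  0.698 -0.655  1.071]
 [ 0.013 -0.681 -0.732  1.116]
 [ 0.     0.     0.     1.   ]]
bin 0.78 [282, 179, 334, 259] [ 0.529 -0.054 -0.068]
spoon 0.86 [283, 361, 405, 442] [0.272 0.495 0.013]
spoon 0.47 [281, 200, 290, 231] [0.547 0.073 0.061]
turner_handle 0.6 [299, 148, 312, 195] [ 0.546 -0.087  0.076]
plate_top_rim 0.88 [361, 141, 409, 184] [ 0.365 -0.272  0.008]
trivet_top 0.83 [311, 280, 375, 321] [0.337 0.277 0.05 ]
bin_tab 0.78 [283, 180, 331, 259] [ 0.531 -0.053 -0.068]
bin_tab 0.43 [314, 262, 372, 307] [0.347 0.243 0.062]
top [[ 0.022 -0.997  0.069  0.335]
 [-1.    -0.022  0.004  0.091]
 [-0.002 -0.069 -0.998  1.179]
 [ 0.     0.     0.     1.   ]]
bin 0.83 [313, 165, 424, 213] [ 0.543 -0.023 -0.093]
spoon 0.86 [323, 158, 341, 197] [0.547 0.062 0.026]
spoon 0.81 [85, 238, 150, 367] [0.281 0.499 0.003]
turner_handle 0.73 [392, 157, 421, 196] [ 0.547 -0.085  0.05 ]
turner_handle 0.68 [313, 167, 425, 233] [ 0.518 -0.025 -0.092]
plate_top_rim 0.71 [444, 236, 534, 312] [ 0.356 -0.264  0.01 ]
trivet_top 0.75 [216, 231, 290, 311] [0.35  0.214 0.064]
trivet_top 0.34 [314, 168, 424, 216] [ 0.536 -0.025 -0.092]
container_mid 0.67 [217, 232, 282, 301] [0.36  0.222 0.064]
container_mid 0.35 [215, 233, 292, 306] [0.354 0.214 0.063]
bin_tab 0.61 [318, 166, 422, 213] [ 0.542 -0.027 -0.091]
bin_tab 0.36 [444, 234, 533, 313] [ 0.358 -0.263  0.006]
```

Run:
```python
import cv2
a=cv2.imread('pics/top0.png'); b=cv2.imread('pics/side0.png')
c=cv2.resize(a[140:330,60:560],(800,304)); d=cv2.resize(b[120:460,230:600],(400,294)); e=cv2.resize(b[140:265,265:420],(365,294))
import numpy as np
cv2.imwrite('pics/c0.png',np.vstack([c,np.hstack([d,e,np.zeros((294,35,3),np.uint8)])]))
```

```text
(no output)
```

View pics/c0.png

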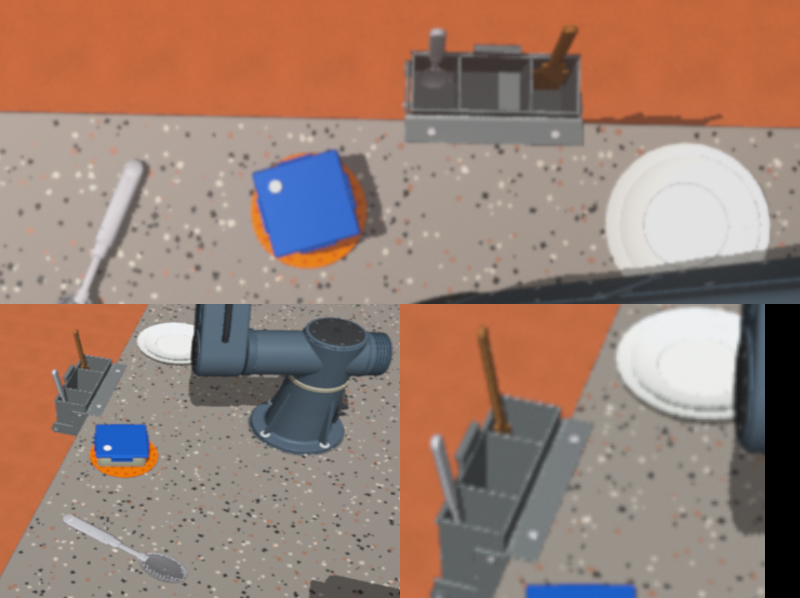

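The steel spoon stands in the left (+y) bin cell and the turner in the right one. The tab is mid-front, near (497,48) in the crop. The larger spoon lies on the ledge at far left, and the plates are at right, partly hidden by the arm. Next I'll take depth measurements.

Run:
```python
from h import *
np.set_printoptions(precision=4,suppress=True)
for c in ('top','side'):
    im,d,P,K,T=snap(c); X=P.reshape(-1,3); C=im.reshape(-1,3).astype(int); ok=d.reshape(-1)>0
    X=X[ok];C=C[ok]
    def st(n,m): 
        if m.sum(): print(c,n,m.sum(),'med',np.median(X[m],0),'min',X[m].min(0),'max',X[m].max(0))
    B=(X[:,0]>.40)&(X[:,0]<.7)&(abs(X[:,1]+.02)<.16)
    st('tab',B&(abs(X[:,1]+.02)<.045)&(X[:,2]>.03))
    st('rim',B&(abs(X[:,2]-.025)<.006)&(abs(X[:,1]+.02)<.13))
    for lo in (.04,.06,.08,.1): st('spoon%.2f'%lo,B&(X[:,1]>.03)&(X[:,2]>lo)&(X[:,2]<lo+.02))
    for lo in (.04,.06,.08,.1,.12): st('turner%.2f'%lo,B&(X[:,1]<-.06)&(X[:,2]>lo)&(X[:,2]<lo+.02))
    st('flange',B&(X[:,0]<.56)&(abs(X[:,2]-.003)<.002)&(C.std(1)<6))
    Pm=(abs(X[:,0]-.35)<.15)&(abs(X[:,1]+.27)<.15)&(C.min(1)>190)&(X[:,2]>-.005)&(X[:,2]<.04)
    st('plates',Pm)
    r=Pm&(X[:,2]>.015)
    (cx,cy),(w,h),a=cv2.fitEllipse(X[r][:,:2].astype(np.float32)) if r.sum()>5 else ((0,0),(0,0),0)
    print(cx,cy,w,h, cv2.minEnclosingCircle(X[r][:,:2].astype(np.float32)))
    st('ledge edge',(abs(X[:,2])<.006)&(X[:,1]>.15)&(X[:,1]<.4))
    st('blue',(C[:,2]>C[:,0]+80)&(X[:,2]>.04))
```

```text
top tab 194 med [ 0.5573 -0.0152  0.0477] min [ 0.5519 -0.0455  0.0314] max [0.5652 0.0149 0.0532]
top rim 687 med [ 0.5253 -0.0191  0.0243] min [ 0.4801 -0.1244  0.019 ] max [0.5596 0.0931 0.031 ]
top spoon0.04 36 med [0.55   0.062  0.0513] min [0.5469 0.0529 0.0403] max [0.5549 0.0712 0.0585]
top spoon0.06 35 med [0.5532 0.0635 0.0696] min [0.5508 0.0519 0.0601] max [0.5582 0.0718 0.0796]
top spoon0.08 36 med [0.5562 0.0612 0.0895] min [0.554  0.0523 0.0801] max [0.5586 0.0703 0.0993]
top spoon0.10 65 med [0.5612 0.0614 0.1118] min [0.5575 0.0532 0.1008] max [0.5675 0.0707 0.119 ]
top turner0.04 28 med [ 0.5476 -0.0884  0.0498] min [ 0.5447 -0.0975  0.0414] max [ 0.5534 -0.0816  0.0599]
top turner0.06 33 med [ 0.5503 -0.0878  0.0707] min [ 0.5482 -0.0976  0.0603] max [ 0.5553 -0.0816  0.0798]
top turner0.08 31 med [ 0.5533 -0.0882  0.0906] min [ 0.5503 -0.0979  0.0804] max [ 0.5563 -0.0816  0.0995]
top turner0.10 39 med [ 0.5563 -0.0881  0.1105] min [ 0.5536 -0.0973  0.1002] max [ 0.5635 -0.0811  0.1195]
top turner0.12 43 med [ 0.5593 -0.0882  0.1321] min [ 0.5567 -0.0989  0.1203] 
[... 1584 characters left out ...]
] max [ 0.5596 -0.0736  0.1189]
side turner0.12 30 med [ 0.5565 -0.0794  0.1313] min [ 0.5521 -0.0929  0.1216] max [ 0.5624 -0.0743  0.14  ]
side flange 700 med [ 0.4586 -0.0031  0.0028] min [ 0.4002 -0.1707  0.001 ] max [0.5498 0.1347 0.005 ]
side plates 1838 med [ 0.3631 -0.2657  0.0112] min [ 0.2874 -0.3909 -0.0043] max [ 0.4482 -0.1603  0.0262]
0.34834229946136475 -0.2589980661869049 0.15878517925739288 0.1742171198129654 ((0.34009191393852234, -0.2603144645690918), 0.10457579791545868)
side ledge edge 31003 med [ 0.0202  0.2949 -0.0003] min [-0.3147  0.15   -0.006 ] max [0.4685 0.4    0.006 ]
side blue 1869 med [0.3518 0.2294 0.0619] min [0.2895 0.1598 0.0421] max [0.4215 0.2903 0.0702]
```

```bash
cat >> h.py <<'E'
from scipy.spatial.transform import Rotation as Ro
def rel(*targets):
    """rows (shift/0.2, rotvec/pi) in tool axes from the present pose to (pos,R) targets"""
    s=readout.read_state(); R=np.array(s['tcp_rot']).reshape(3,3); p=np.array(s['position'])
    for q,Rt in targets:
        Rt=R if Rt is None else Rt
        print('row',np.round(np.r_[R.T@(np.array(q)-p)/.2, Ro.from_matrix(R.T@Rt).as_rotvec()/np.pi],4))
def tool(yaw,tilt=0):
    """tool x at yaw deg, z down, then tilted: z leans towards tool x's heading by tilt deg"""
    return Ro.from_euler('z',yaw,degrees=True).as_matrix()@np.array([[1,0,0],[0,-1,0],[0,0,-1.]])@Ro.from_euler('y',-0,degrees=True).as_matrix() if not tilt else \
      Ro.from_euler('z',yaw,degrees=True).as_matrix()@Ro.from_euler('y',-tilt,degrees=True).as_matrix()@np.diag([1,-1,-1.])
E
python3 -m pendant '[[0.2,-0.16,0,0,0,-0.04,1],[0.4,-0.32,0,0,0,-0.08,1],[0.6,-0.48,0,0,0,-0.13,1],[0.8,-0.63,0,0,0,-0.18,1],[0.9,-0.72,0,0,0,-0.22,1],[0.95,-0.78,0,0,0,-0.27,1],[0.95,-0.78,0,0,0,-0.31,1],[0.95,-0.78,0,0,0,-0.353,1]]'
python3 - <<'E'
from h import *
rel(([.51,-.013,.27],tool(90)))
E
```

```text
time_s: 1.7
position: [0.3791, -0.3347, 0.2926]
tcp_rot: [[-0.006, 1.0, 0.0], [1.0, 0.006, -0.0], [-0.0, 0.0, -1.0]]
force: [-0.1, 1.0, 0.2]
opening: 0.356
grasp_force: 0.0
row [1.6046e+00 6.6430e-01 1.1230e-01 1.0000e-04 1.0000e-04 2.0000e-03]
```

```bash
python3 -m pendant '[[0.2,0.08,0,0,0,0,1],[0.4,0.16,0,0,0,0,1],[0.6,0.25,0.05,0,0,0,1],[0.8,0.33,0.11,0,0,0,1],[0.95,0.4,0.11,0,0,0,1],[1,0.5,0.11,0,0,0.002,1]]'
python3 -m pendant '[[0.2,0.05,0,0,0,0,1],[0.4,0.1,0,0,0,0,1],[0.55,0.15,0,0,0,0,1],[0.6,0.16,0,0,0,0,1],[0.6,0.16,0,0,0,0,1]]'
python3 - <<'E'
from h import *
np.set_printoptions(precision=4,suppress=True)
for c in ('top','wrist'):
    im,d,P,K,T=snap(c,c+'1.png'); X=P.reshape(-1,3); C=im.reshape(-1,3).astype(int); ok=d.reshape(-1)>0
    X=X[ok];C=C[ok]
    if c=='top':
        for z0,z1 in ((.002,.05),(.016,.03)):
            Pm=(abs(X[:,0]-.35)<.15)&(abs(X[:,1]+.27)<.15)&(C.min(1)>130)&(np.ptp(C,axis=1)<25)&(X[:,2]>z0)&(X[:,2]<z1)
            print(Pm.sum(),X[Pm].min(0),X[Pm].max(0),cv2.minEnclosingCircle(X[Pm][:,:2].astype(np.float32)))
    m=(X[:,0]>.48)&(X[:,0]<.62)&(abs(X[:,1]+.014)<.045)&(X[:,2]>.03)&(X[:,2]<.06)
    if m.sum(): print(c,'tab',m.sum(),np.median(X[m],0),X[m].min(0),X[m].max(0))
rel(([.505,-.013,.12],tool(90)))
E
```

```text
time_s: 2.3
position: [0.4779, -0.1321, 0.2698]
tcp_rot: [[0.005, 1.0, -0.003], [1.0, -0.005, 0.002], [0.002, -0.003, -1.0]]
force: [0.4, -1.2, -0.5]
opening: 0.006
grasp_force: 0.0
time_s: 2.8
position: [0.5119, -0.0149, 0.2703]
tcp_rot: [[0.004, 1.0, 0.0], [1.0, -0.004, -0.0], [-0.0, 0.0, -1.0]]
force: [0.1, 0.3, 0.7]
opening: 0.005
grasp_force: 0.0
7724 [ 0.2001 -0.4172  0.002 ] [ 0.4658 -0.1667  0.0285] ((0.32121339440345764, -0.30375412106513977), 0.1617530733346939)
2396 [ 0.2399 -0.3675  0.016 ] [ 0.4476 -0.1667  0.0285] ((0.3433453440666199, -0.26298779249191284), 0.1048244908452034)
wrist tab 1258 [ 0.555  -0.012   0.0477] [ 0.5507 -0.0437  0.0301] [0.562  0.0163 0.0509]
row [ 0.0185 -0.0333  0.7514 -0.0001  0.0002 -0.0023]
```

View pics/wrist1.png

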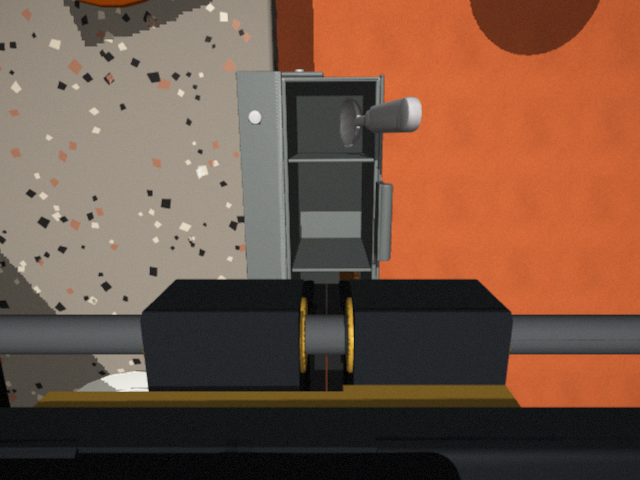

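The wrist view shows the spoon handle at about (395,115), bowl down in the left cell. The tab is at about (385,220), and the middle cell below it is empty. I'll lower the shut fingers into the middle cell's mouth and push.

```bash
python3 -m pendant '[[0,0,0.2,0,0,0,1],[0.01,0,0.4,0,0,0,1],[0.01,0,0.6,0,0,0,1],[0.01,0,0.75,0,0,0,1],[0.01,0,0.83,0,0,0,1],[0.01,0,0.83,0,0,0,1],[0.01,0.06,0.83,0,0,0,1],[0.01,0.11,0.825,0,0,0,1]]'
python3 -m pendant '[[0,0.05,0,0,0,0,1],[0,0.1,0.005,0,0,0,1],[0,0.15,0.015,0,0,0,1],[0,0.2,0.03,0,0,0,1],[0,0.25,0.05,0,0,0,1],[0,0.25,0.05,0,0,0,1]]'
python3 - <<'E'
from h import *
rel(([.611,-.013,.084],None),([.624,-.013,.075],None))
E
```

```text
time_s: 3.7
position: [0.5347, -0.0154, 0.1061]
tcp_rot: [[0.009, 1.0, 0.001], [1.0, -0.009, -0.001], [-0.0, 0.001, -1.0]]
force: [-0.4, -0.4, -0.0]
opening: 0.003
grasp_force: 0.0
time_s: 4.3
position: [0.5861, -0.0145, 0.0947]
tcp_rot: [[0.007, 1.0, 0.003], [1.0, -0.007, -0.0], [-0.0, 0.003, -1.0]]
force: [-0.1, 0.7, 0.7]
opening: -0.001
grasp_force: 0.0
row [0.0085 0.1241 0.054  0.     0.     0.    ]
row [0.009  0.189  0.0992 0.     0.     0.    ]
```

```bash
python3 -m pendant '[[0,0.04,0.015,0,0,0,1],[0,0.08,0.035,0,0,0,1],[0,0.12,0.055,0,0,0,1],[0,0.15,0.075,0,0,0,1],[0,0.18,0.095,0,0,0,1],[0,0.2,0.1,0,0,0,1],[0,0.2,0.1,0,0,0,1]]'
python3 - <<'E'
from h import *
im,d,P,K,T=snap('wrist','w2.png'); im,d,P,K,T=snap('side','s2.png')
a=cv2.imread('pics/w2.png'); b=cv2.imread('pics/s2.png')[120:300,220:460]
cv2.imwrite('pics/c2.png',np.hstack([cv2.resize(a,(400,300)),cv2.resize(b,(400,300))]))
E
```

```text
time_s: 5.0
position: [0.6247, -0.015, 0.0748]
tcp_rot: [[0.007, 1.0, 0.001], [1.0, -0.007, -0.001], [-0.0, 0.001, -1.0]]
force: [-0.2, -0.2, 0.0]
opening: 0.002
grasp_force: 0.0
```

View pics/c2.png

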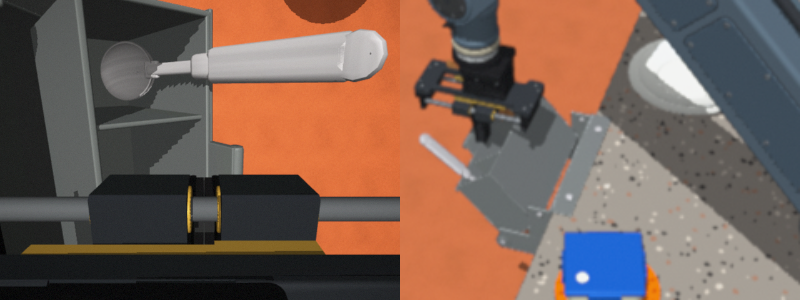

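The bin has tilted well out and the spoon leans outward with its bowl still in the cell. I'll push gently further until the stop shows in the force.

```bash
python3 -m pendant '[[0,0.015,0.01,0,0,0,1],[0,0.03,0.02,0,0,0,1],[0,0.03,0.02,0,0,0,1]]'; python3 -m pendant '[[0,0.015,0.01,0,0,0,1],[0,0.03,0.02,0,0,0,1],[0,0.03,0.02,0,0,0,1]]'
```

```text
time_s: 5.4
position: [0.6285, -0.015, 0.0724]
tcp_rot: [[0.007, 1.0, -0.004], [1.0, -0.007, -0.0], [-0.0, -0.004, -1.0]]
force: [-6.3, -1.0, 8.5]
opening: 0.002
grasp_force: 5.3
time_s: 5.7
position: [0.6297, -0.015, 0.0719]
tcp_rot: [[0.005, 1.0, -0.016], [1.0, -0.005, -0.0], [-0.0, -0.016, -1.0]]
force: [-19.6, -2.9, 37.5]
opening: 0.004
grasp_force: 19.9
```

```bash
python3 -m pendant '[[0,-0.06,-0.04,0,0,0,1],[0,-0.12,-0.1,0,0,0,1],[0,-0.2,-0.3,0,0,0,1],[0,-0.3,-0.5,0,0,0,1],[0,-0.4,-0.75,0,0,0,0.2],[0,-0.5,-0.9,0,0,0,0],[0,-0.5,-0.9,0,0,0,0]]'
cat > m.py <<'E'
from h import *
np.set_printoptions(precision=4,suppress=True)
n=__import__('sys').argv[1]
for c in ('wrist','top','side'):
    im,d,P,K,T=snap(c,c+n+'.png'); X=P.reshape(-1,3); C=im.reshape(-1,3).astype(int)
    ok=(d.reshape(-1)>0)&(X[:,0]>.6)&(X[:,0]<.8)&(abs(X[:,1]-.063)<.035)&(X[:,2]>-.02)&(X[:,2]<.15)&(C.min(1)>75)&(np.ptp(C,axis=1)<40)
    X=X[ok]
    if len(X)<20: print(c,'few');continue
    print(c,len(X),X.min(0),X.max(0))
    for x0 in np.arange(.61,.72,.01):
        m=abs(X[:,0]-x0)<.005
        if m.sum()>5: print(' ',round(x0,3),m.sum(),'y',X[m,1].min(),X[m,1].max(),'z med',np.median(X[m,2]))
for t in ('spoon','bin'):
  for r in look_for(t,'wrist')[:2]: print(t,r)
E
python3 m.py 3
```

```text
time_s: 6.4
position: [0.536, -0.0142, 0.252]
tcp_rot: [[0.007, 1.0, 0.008], [1.0, -0.007, -0.002], [-0.002, 0.008, -1.0]]
force: [0.8, 1.0, 0.5]
opening: 0.197
grasp_force: 0.0
wrist 5363 [ 0.6002  0.028  -0.02  ] [0.6982 0.0958 0.061 ]
  0.61 265 y 0.03172478422122382 0.09388038405659618 z med -0.011713484558143528
  0.62 935 y 0.02866454467486302 0.09402403432505575 z med -0.010390259605147945
  0.63 899 y 0.028013509958498804 0.09581111318956598 z med -0.002966965023450896
  0.64 424 y 0.05472795629330684 0.07315051665061051 z med 0.014475022259404918
  0.65 457 y 0.0546022018114376 0.07309377918356838 z med 0.022720584236925356
  0.66 507 y 0.05448581212701907 0.07310798095169779 z med 0.03096852654139004
  0.67 545 y 0.05436792728183975 0.07304434277274113 z med 0.03911796436322451
  0.68 596 y 0.054250851572223945 0.07311630895275863 z med 0.04744372874601965
  0.69 583 y 0.0541890379130884 0.0730813950793768 z med 0.05514911456225319
  0.7 60 y 0.057311106193469706 0.0705410193975585 z med 0.058647119743383075
top 652 [ 0.6005  0.0288 -0.02  ] [0.6991 0.0925 0.0635]
  0.61 40
[... 969 characters left out ...]
21 z med -0.007371561578445762
  0.63 57 y 0.03317774452170541 0.09667392925462737 z med -0.0016579001776984015
  0.64 32 y 0.05661687509194269 0.07924522377968923 z med 0.014083030518220796
  0.65 29 y 0.05843060995134719 0.07783215873176941 z med 0.022610733524675464
  0.66 30 y 0.05733869475303255 0.07711179350025932 z med 0.030360429405454914
  0.67 35 y 0.05495241985684851 0.07770419608218948 z med 0.0387847138671189
  0.68 33 y 0.05608449976282359 0.0783720589408029 z med 0.04697536791783463
  0.69 25 y 0.05888382054491337 0.07788572318217513 z med 0.054983890151945713
spoon {'extent': [384.7, 102.7, 577.2, 136.7], 'conf': 0.68}
bin {'extent': [277.3, 74.1, 468.4, 314.9], 'conf': 0.65}
```

View pics/wrist3.png

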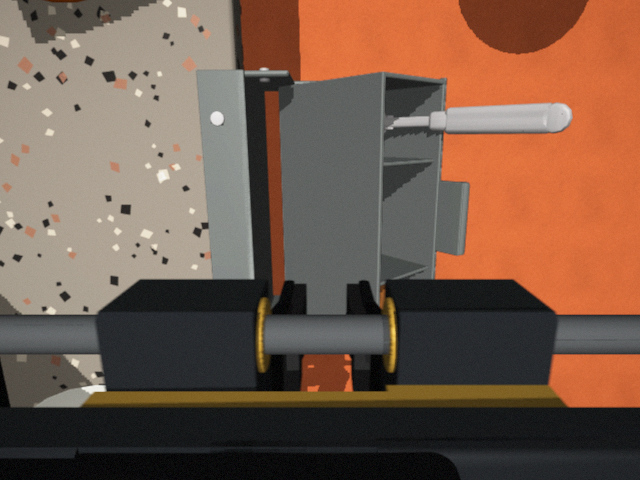

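The wrist view shows the bin fully out, with the handle running from (440,120) to (570,118), straight along +x at 39° elevation. Next I'll move to a pre-grasp pose.

Run:
```python
from h import *
rel(([.5626,.0638,.1658],tool(0,39.3)))
```

```text
row [ 0.3904  0.1305  0.4004 -0.1706  0.1716  0.4761]
```

```bash
python3 -m pendant '[[0.05,0.02,0,-0.015,0.015,0.04,-0.3],[0.1,0.03,0,-0.03,0.03,0.085,-0.3],[0.15,0.05,0,-0.045,0.045,0.125,-0.3],[0.2,0.07,0,-0.06,0.06,0.17,-0.3],[0.25,0.09,0.05,-0.075,0.075,0.21,-0.3],[0.3,0.1,0.1,-0.09,0.09,0.25,-0.3],[0.35,0.12,0.15,-0.105,0.105,0.295,-0.3],[0.39,0.13,0.2,-0.12,0.12,0.335,-0.3]]'
python3 - <<'E'
from h import *
rel(([.5626,.0638,.1658],tool(0,39.3)))
E
```

```text
time_s: 7.45
position: [0.5628, 0.0636, 0.2054]
tcp_rot: [[0.768, 0.433, 0.473], [0.434, -0.894, 0.114], [0.472, 0.118, -0.874]]
force: [0.4, 1.1, 0.8]
opening: 0.65
grasp_force: 0.0
row [-0.0939 -0.0246  0.1725 -0.0492  0.0511  0.1397]
```

```bash
python3 -m pendant '[[-0.02,-0.005,0.04,-0.013,0.013,0.035,-0.3],[-0.045,-0.012,0.085,-0.025,0.026,0.07,-0.3],[-0.07,-0.018,0.13,-0.037,0.038,0.105,-0.3],[-0.094,-0.025,0.172,-0.049,0.051,0.14,-0.3],[-0.094,-0.025,0.172,-0.049,0.051,0.14,-0.3]]'
python3 m.py 4
python3 - <<'E'
from h import *
rel(([.6387,.0638,.073],tool(0,39.3)))
E
```

```text
time_s: 7.95
position: [0.5652, 0.0723, 0.1803]
tcp_rot: [[0.783, 0.246, 0.571], [0.223, -0.968, 0.111], [0.58, 0.041, -0.813]]
force: [0.4, -0.6, -0.5]
opening: 0.65
grasp_force: 0.0
wrist 3741 [ 0.6001  0.0325 -0.0199] [0.6991 0.0961 0.0604]
  0.61 13 y 0.032775149064832414 0.033634931750150254 z med 0.009281003924373088
  0.63 406 y 0.05449192832650725 0.09608834850923581 z med 0.006135114657970564
  0.64 477 y 0.054323827149641984 0.07307123306040504 z med 0.014629910144992098
  0.65 508 y 0.0540303367079612 0.0731388689696714 z med 0.022924281185052187
  0.66 524 y 0.05397567920818103 0.07306105170970964 z med 0.031008709065654394
  0.67 554 y 0.05385668997464906 0.07312379556111345 z med 0.039245961749611674
  0.68 577 y 0.05389515338652305 0.07305412727161786 z med 0.0473797452708179
  0.69 546 y 0.05390299113541723 0.07306332147892594 z med 0.055158485103665014
  0.7 55 y 0.0560591232218247 0.07045827507696419 z med 0.058209845976228636
top 381 [ 0.6002  0.0297 -0.0175] [0.6995 0.0903 0.0633]
  0.61 8 y 0.02972380643564547 0.09018027497953061 z med 0.011322213064114628
  0.62
[... 937 characters left out ...]
203614743 0.09664022667877792 z med -0.002280651864475902
  0.64 31 y 0.05773235567651569 0.07902287812833264 z med 0.014472382038200893
  0.65 29 y 0.05537240209304328 0.08233899502238107 z med 0.0226524862975932
  0.66 29 y 0.05480040515556617 0.07822358617127889 z med 0.0304124761131479
  0.67 31 y 0.05302516293777004 0.07978006169054075 z med 0.038947136479121625
  0.68 35 y 0.05616810592704957 0.07975392468613729 z med 0.04676706288642252
  0.69 27 y 0.05752000451952899 0.07759704602934425 z med 0.054037597096374235
spoon {'extent': [313.2, 195.3, 397.6, 393.7], 'conf': 0.68}
bin {'extent': [278.3, 306.3, 468.0, 396.9], 'conf': 0.64}
row [-0.0383  0.1099  0.6462 -0.0382  0.019   0.0717]
```

View pics/wrist4.png

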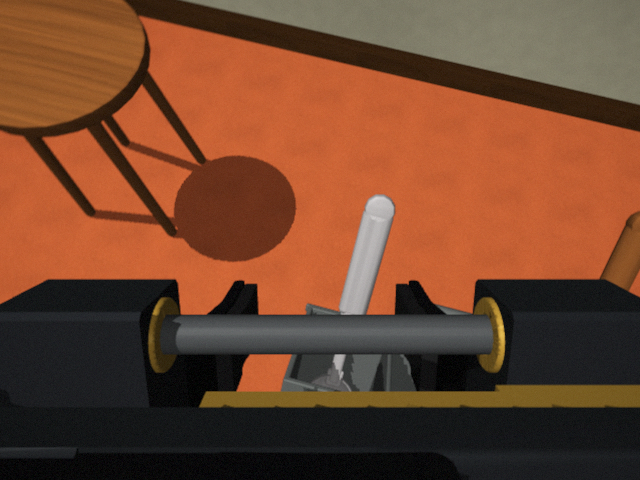

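The spoon handle lies between the open fingers, from (378,205) to (345,310). The tool has not yet finished turning, so I'll complete that before closing in.

```bash
python3 -m pendant '[[-0.02,0.02,0.03,-0.02,0.01,0.035,-0.3],[-0.03,0.04,0.08,-0.038,0.019,0.072,-0.3],[-0.03,0.04,0.08,-0.038,0.019,0.072,-0.3],[-0.03,0.04,0.08,-0.038,0.019,0.072,-0.3],[-0.03,0.04,0.08,-0.038,0.019,0.072,-0.3]]'
python3 - <<'E'
from h import *
print(readout.read_state()['joint_positions'])
rel(([.6387,.0638,.073],tool(0,39.3)))
E
```

```text
time_s: 8.7
position: [0.5719, 0.0652, 0.1661]
tcp_rot: [[0.773, -0.002, 0.634], [-0.003, -1.0, -0.0], [0.634, -0.002, -0.773]]
force: [-0.0, 0.6, -0.2]
opening: 0.647
grasp_force: 0.0
[ -6.27733534  35.8872111  118.27449125 163.31647812  13.93377946
 -78.47019749]
row [-3.710e-02  6.700e-03  5.715e-01  1.000e-04 -4.000e-04 -1.000e-03]
```

```bash
python3 -m pendant '[[-0.01,0.005,0.12,0,0,0,-0.3],[-0.02,0.007,0.24,0,0,0,-0.3],[-0.03,0.007,0.36,0,0,0,-0.3],[-0.037,0.007,0.46,0,0,0,-0.3],[-0.037,0.007,0.54,0,0,0,-0.3],[-0.037,0.007,0.57,0,0,0,-0.3],[-0.037,0.007,0.57,0,0,0,-0.3]]'
python3 -m pendant '[[0,0,0,0,0,0,0.1],[0,0,0,0,0,0,0.4],[0,0,0,0,0,0,0.7],[0,0,0,0,0,0,1],[0,0,0,0,0,0,1],[0,0,0,0,0,0,1],[0,0,0,0,0,0,1]]'
```

```text
time_s: 9.4
position: [0.6387, 0.0637, 0.0731]
tcp_rot: [[0.773, -0.001, 0.634], [-0.002, -1.0, 0.0], [0.634, -0.002, -0.773]]
force: [-0.5, -0.9, -0.2]
opening: 0.654
grasp_force: 0.0
time_s: 10.1
position: [0.6383, 0.0637, 0.0736]
tcp_rot: [[0.773, -0.002, 0.635], [-0.002, -1.0, 0.0], [0.635, -0.002, -0.773]]
force: [0.1, -0.1, 0.5]
opening: 0.222
grasp_force: 30.0
```

```bash
python3 -m pendant '[[0.03,0,-0.015,0,0,0,1],[0.1,0,-0.03,0,0,0,1],[0.2,0,-0.045,0,0,0,1],[0.3,0,-0.06,0,0,0,1],[0.4,0,-0.075,0,0,0,1],[0.5,0,-0.09,0,0,0,1],[0.6,0,-0.1,0,0,0,1],[0.6,0,-0.1,0,0,0,1]]'
```

```text
time_s: 10.9
position: [0.7025, 0.0675, 0.1484]
tcp_rot: [[0.774, 0.009, 0.633], [-0.003, -1.0, 0.018], [0.633, -0.015, -0.774]]
force: [0.8, 0.3, -1.0]
opening: 0.222
grasp_force: 30.0
```

```bash
python3 -m pendant '[[0.1,0,-0.02,0,0,0,1],[0.2,0,-0.04,0,0,0,1],[0.25,0,-0.1,0,0,0,1],[0.25,0,-0.2,0,0,0,1],[0.25,0,-0.3,0,0,0,1],[0.25,0,-0.3,0,0,0,1]]'
python3 - <<'E'
from h import *
print(readout.read_state()['joint_positions'])
im,d,P,K,T=snap('side','s5.png');snap('wrist','w5.png')
a=cv2.imread('pics/w5.png'); b=cv2.imread('pics/s5.png')[80:280,200:460]
cv2.imwrite('pics/c5.png',np.hstack([cv2.resize(a,(400,300)),cv2.resize(b,(400,300))]))
E
```

```text
time_s: 11.5
position: [0.7046, 0.0677, 0.221]
tcp_rot: [[0.775, 0.013, 0.632], [-0.002, -1.0, 0.024], [0.632, -0.02, -0.774]]
force: [-0.5, 0.4, -0.3]
opening: 0.224
grasp_force: 30.0
[-5.07105586 35.25996987 97.77923989 29.95683473  9.13953135 56.55549998]
```

View pics/c5.png

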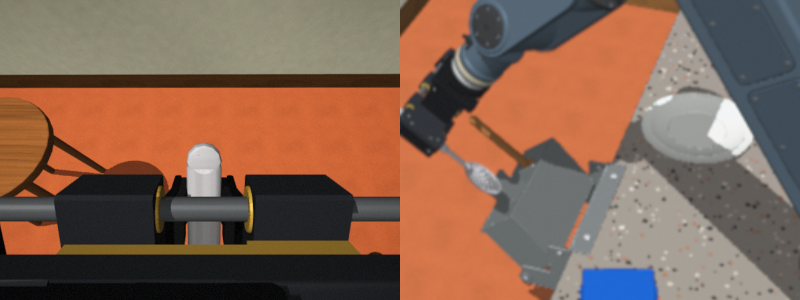

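The spoon is clear of the bin, the bin is still out and the turner is still in it. Next I'll raise the spoon and level it.

Run:
```python
from h import *
rel(([.66,.065,.34],tool(0,0)))
```

```text
row [ 0.1941 -0.0007 -0.5929 -0.0071 -0.2199  0.0025]
```

```bash
python3 -m pendant '[[0.04,0,-0.12,0,-0.03,0,1],[0.08,0,-0.24,-0.002,-0.06,0,1],[0.12,0,-0.36,-0.003,-0.095,0.001,1],[0.16,0,-0.48,-0.004,-0.13,0.001,1],[0.194,0,-0.56,-0.005,-0.165,0.002,1],[0.194,0,-0.593,-0.007,-0.195,0.002,1],[0.194,0,-0.593,-0.007,-0.22,0.002,1],[0.194,0,-0.593,-0.007,-0.22,0.002,1]]'
python3 - <<'E'
from h import *
print(readout.read_state()['joint_positions'])
rel(([.66,.065,.34],tool(0,0)),([.60,-.16,.30],tool(-19)),([.449,-.345,.225],tool(-37.5)))
E
```

```text
time_s: 12.4
position: [0.6613, 0.0658, 0.3359]
tcp_rot: [[1.0, 0.004, -0.005], [0.004, -1.0, 0.006], [-0.005, -0.006, -1.0]]
force: [-0.0, 0.6, -1.4]
opening: 0.224
grasp_force: 30.0
[-4.05670128 31.13428065 72.92187206  0.35543066 76.25389796 85.64733961]
row [-0.0067  0.0039 -0.0203 -0.002   0.0016  0.0012]
row [-0.3099  1.129   0.174  -0.0018  0.0019  0.1067]
row [-1.0664e+00  2.0536e+00  5.4680e-01 -1.4000e-03  2.2000e-03  2.0950e-01]
```

```bash
python3 -m pendant '[[-0.02,0.08,0,0,0,0.01,1],[-0.06,0.2,0,0,0,0.02,1],[-0.1,0.34,0,0,0,0.035,1],[-0.14,0.48,0,0,0,0.05,1],[-0.18,0.62,0,0,0,0.065,1],[-0.22,0.76,0,0,0,0.08,1],[-0.26,0.88,0,0,0,0.09,1],[-0.28,0.95,0,0,0,0.1,1]]'
python3 - <<'E'
from h import *
rel(([.449,-.345,.30],tool(-37.5)))
E
```

```text
time_s: 13.2
position: [0.6023, -0.1273, 0.3364]
tcp_rot: [[0.95, -0.312, -0.006], [-0.312, -0.95, 0.003], [-0.006, -0.001, -1.0]]
force: [0.5, 1.0, -0.8]
opening: 0.226
grasp_force: 30.0
row [-3.8720e-01  1.2734e+00  1.8330e-01  1.0000e-04  2.0000e-03  1.0730e-01]
```

```bash
python3 -m pendant '[[-0.04,0.1,0.01,0,0,0.01,1],[-0.08,0.24,0.03,0,0,0.025,1],[-0.12,0.38,0.05,0,0,0.04,1],[-0.17,0.52,0.08,0,0,0.055,1],[-0.21,0.66,0.11,0,0,0.07,1],[-0.25,0.8,0.14,0,0,0.085,1],[-0.3,0.9,0.16,0,0.001,0.1,1],[-0.32,0.98,0.18,0,0.002,0.107,1]]'
python3 - <<'E'
from h import *
np.set_printoptions(precision=4,suppress=True)
im,d,P,K,T=snap('top','t6.png'); im,d,P,K,T=snap('side','s6.png')
rel(([.449,-.345,.225],tool(-37.5)))
a=cv2.imread('pics/t6.png')[150:350,340:600]; b=cv2.imread('pics/s6.png')[60:260,270:530]
cv2.imwrite('pics/c6.png',np.hstack([cv2.resize(a,(400,308)),cv2.resize(b,(400,308))]))
E
```

```text
time_s: 14.0
position: [0.4809, -0.2923, 0.3008]
tcp_rot: [[0.795, -0.607, 0.0], [-0.607, -0.795, 0.0], [0.0, -0.0, -1.0]]
force: [-0.4, -0.3, -0.3]
opening: 0.226
grasp_force: 30.0
row [ 0.0295  0.3042  0.3789  0.0001 -0.0001  0.0006]
```

View pics/c6.png

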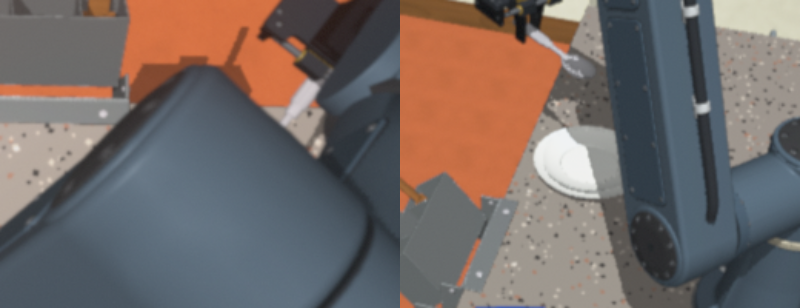

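The spoon is held out over the ledge, with its bowl near (580,65) in the side crop. I'll go to the final spot and measure the spoon there.

```bash
python3 -m pendant '[[0,0.05,0.06,0,0,0,1],[0.01,0.12,0.14,0,0,0,1],[0.02,0.19,0.23,0,0,0,1],[0.03,0.25,0.31,0,0,0,1],[0.03,0.29,0.36,0,0,0,1],[0.03,0.304,0.379,0,0,0,1],[0.03,0.304,0.379,0,0,0,1],[0.03,0.304,0.379,0,0,0,1]]'
cat > e.py <<'E'
from h import *
np.set_printoptions(precision=4,suppress=True)
s=readout.read_state(); R=np.array(s['tcp_rot']); p=np.array(s['position'])
for c in ('side','wrist','top'):
    im,d,P,K,T=snap(c,c+'7.png'); X=P.reshape(-1,3); C=im.reshape(-1,3).astype(int)
    L=(X-p)@R   # tool coordinates
    ok=(d.reshape(-1)>0)&(abs(L[:,1])<.03)&(abs(L[:,2]-.051)<.04)&(L[:,0]<-.025)&(L[:,0]>-.2)&(C.min(1)>60)&(np.ptp(C,axis=1)<45)
    L=L[ok]; print(c,len(L))
    for x in np.arange(-.18,-.02,.01):
        m=abs(L[:,0]-x)<.005
        if m.sum()>2: print(' x%.3f n%d y[%.3f %.3f] z med %.4f [%.4f %.4f]'%(x,m.sum(),L[m,1].min(),L[m,1].max(),np.median(L[m,2]),L[m,2].min(),L[m,2].max()))
    X=X[d.reshape(-1)>0]; m=(X[:,2]>.015)&(X[:,2]<.032)&(np.hypot(X[:,0]-.343,X[:,1]+.263)<.13)
    if m.sum()>100: print('plate',m.sum(),X[m].min(0),X[m].max(0))
b=cv2.imread('pics/side7.png')[60:260,270:530]
cv2.imwrite('pics/c7.png',np.hstack([cv2.resize(cv2.imread('pics/wrist7.png'),(390,300)),cv2.resize(b,(400,300))]))
E
python3 e.py
```

```text
time_s: 14.9
position: [0.451, -0.3437, 0.2261]
tcp_rot: [[0.797, -0.605, 0.001], [-0.605, -0.797, -0.002], [0.002, 0.001, -1.0]]
force: [0.4, 1.1, -0.5]
opening: 0.227
grasp_force: 30.0
side 258
 x-0.160 n7 y[-0.023 -0.009] z med 0.0537 [0.0482 0.0600]
 x-0.150 n10 y[-0.022 0.002] z med 0.0622 [0.0507 0.0665]
 x-0.140 n20 y[-0.025 0.009] z med 0.0625 [0.0508 0.0654]
 x-0.130 n33 y[-0.026 0.018] z med 0.0609 [0.0470 0.0678]
 x-0.120 n42 y[-0.018 0.017] z med 0.0583 [0.0463 0.0670]
 x-0.110 n33 y[-0.010 0.017] z med 0.0547 [0.0462 0.0632]
 x-0.100 n12 y[-0.008 0.012] z med 0.0510 [0.0468 0.0571]
 x-0.090 n10 y[-0.007 0.002] z med 0.0508 [0.0465 0.0551]
 x-0.080 n8 y[-0.006 0.005] z med 0.0525 [0.0512 0.0581]
 x-0.070 n11 y[-0.007 0.006] z med 0.0502 [0.0459 0.0557]
 x-0.060 n16 y[-0.011 0.009] z med 0.0491 [0.0453 0.0546]
 x-0.050 n16 y[-0.013 0.003] z med 0.0486 [0.0446 0.0520]
 x-0.040 n20 y[-0.013 0.009] z med 0.0488 [0.0463 0.0575]
 x-0.030 n19 y[-0.015 0.005] z med 0.0482 [0.0414 0.0557]
plate 531 [ 0.2739 -0.3623  0.015 ] [ 0.4427 -0.1507  0.028 ]
wrist 49
 x-0.030 n49 y[-0.010 0.010] z med 0.0482 [0.0469 0.0511]
plate 356 [ 0.3766 -0.3548  0.015 ] [ 0.4423 -0.2712  0.0196]
top 0
```

View pics/c7.png

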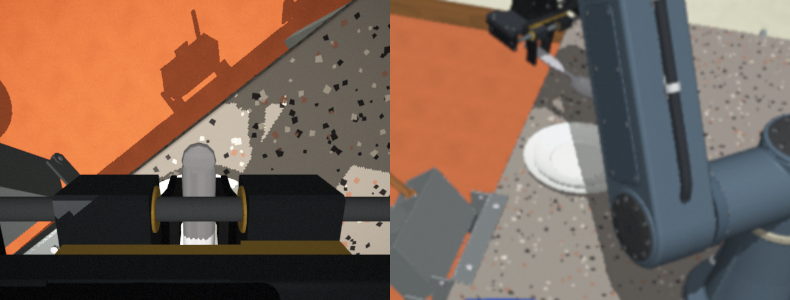

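The spoon is level to within about 2°. Its bowl is hollow side up at about (0.344, −0.263, 0.175), over the plates' middle and about 14 cm above their rim. The bin is still out. I'll let it settle, then hand in.

```bash
python3 -m pendant '[[0,0,0,0,0,0,1],[0,0,0,0,0,0,1],[0,0,0,0,0,0,1],[0,0,0,0,0,0,1],[0,0,0,0,0,0,1],[0,0,0,0,0,0,1]]' && python3 -c "
from rig import bot
print(bot.hand_in())"
```

```text
time_s: 15.65
position: [0.4505, -0.344, 0.2256]
tcp_rot: [[0.796, -0.605, 0.0], [-0.605, -0.796, -0.001], [0.001, 0.001, -1.0]]
force: [-0.1, 0.2, -1.4]
opening: 0.224
grasp_force: 30.0
the job is handed in; nothing more can be done
None
```

I handed the job in at 15.65 s with the bin at its stop, the turner still in it, and the smaller steel spoon held still and level, bowl up about 14 cm above the middle of the plates; hand-in returned no verdict.

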